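Hold a stored filter plate up to the inspection screen

TASK

Swing the flap of the filter case fully open and draw out the slotted filter plate (the one with the long straight crossbar grip), leaving the solid blank plate with the small round knob in its slot. Then hold the filter plate upright in front of the lit face of the inspection screen for a check against the light: about 8 cm away from the face, parallel to it, not touching, with the slotted window centred on the screen. Finish while still holding it there, with the flap left open and the other things on the bench undisturbed.

Things in the scene. Friction and masses are not known exactly. Their poses are not given: they have to be found in the camera images.
- filter_case: Fixed grey case, 110 (x) x 204 (y) x 104 mm high, walls 5 mm, open on top under a hinged flap. Origin at the centre of its underside; its front (with the flap's tab) faces its own -x, z up. Two slots inside, centred at x = 0, y = +37 and -37 mm, run along its x and reach 41 mm above the bench. One holds the filter plate, the other the blank plate, either way round.
- flap (a joint): Hinge of the case's flap, 0 = shut, grows as the front edge rises, stop at 1.85 rad (leaning back beyond vertical). It starts shut or slightly ajar (up to 0.1 rad). A stiff hinge: the flap stays wherever it is left; about 2 to 4 N at the tab moves it.
- flap_tab (a point): Grip point of the flap's steel tab, a tongue 14 mm wide (case's y), 8 mm thick, sticking out 46 mm from the middle of the flap's front edge in the flap's plane. Point at mid-thickness, 14 mm from the free end, 142 mm from the hinge. Pinched from above across its width, it pivots between the fingers as the flap swings. Axes turn with the flap (x from tab to hinge, y along the hinge).
- case_hinge (a point): Middle of the flap's hinge line, on the case's far upper rim: 55 mm along the case's +x from its centre and 104 mm above its underside. The hinge line runs along the case's y. The flap tab point is 142 mm towards the case's -x and 4 mm above this point with the flap shut.
- filter_grip (a point): Centre of the loose filter plate's grip: crossbar 44 mm long (plate's x), 12 thick (y), 16 high, 82 mm above the plate's lower edge. Plate: aluminium, about 80 g, 64 mm wide (x), 8 thick (y, normal to its face; faces alike), 62 high, z up. It stands upright in its slot (up to 3 mm play), face along the case's x, lower edge 5 mm above the bench; grip top 9 mm below the case's rim.
- filter_window (a point): Centre of the slotted window of the filter plate, 51 mm straight below the grip centre; same axes.
- blank_grip (a point): Centre of the grip of the loose blank plate: a round knob 18 mm in diameter and 16 mm high. Otherwise the plate has the same size and material as the filter plate, but is solid. It stays in its slot.
- screen_centre (a point): Centre of the lit face of the fixed upright inspection screen: white face 120 x 120 mm in a grey frame 140 x 140 mm (16 mm thick), 125 mm above the bench, frame top at 195 mm. The lit face looks along this frame's -x; y is level along the face, z up. A foot 12 mm high reaches 30 mm out in front of the face.
- timer: Loose bench timer, 58 x 64 x 21 mm, lying on the bench; a bystander. Origin at the centre of its underside.
- salve_jar: Loose jar with a black lid, 60 mm in diameter, 41 mm high, standing between case and screen; a bystander. Origin at the centre of its underside. (Also between case and screen: the fixed raised lip of the worktop, 66 mm high and 14 mm thick, running along world x at y = -31 mm.)
- tape_roll: Loose roll of tape lying flat, 72 mm in diameter, 19 mm high; a bystander. Origin at the centre of its underside.
- beaker_400: Loose glass beaker, 83 mm in diameter, 105 mm high; a bystander. Origin at the centre of its underside.

How it is judged:
On the way, in this order (a step that is already met when the one before it is completed fails the run):
1. the flap is swung open beyond upright (value of joint flap above 1.57 rad), for 0.2 s.
2. the filter plate is drawn up clear of its slot, in the fingers (z of filter_grip in the frame of filter_case above 0.15 m and contact force between the fingers and filter_plate above 1 N), for 0.2 s.
At the end, for the whole second after the job is handed in: Filter plate held still in the fingers, window 40-120 mm before the lit face and within 25 mm of its centre sideways and in height, parallel within 15 degrees, upright within 11, not touching the screen; flap over 1.5 rad; blank plate within 20 mm of its start (x of filter_window in the frame of screen_centre between -0.12 and -0.04 m and y of filter_window in the frame of screen_centre between -0.025 and 0.025 m and z of filter_window in the frame of screen_centre between -0.025 and 0.025 m and angle between the y axis of filter_window and the x axis of screen_centre, either way round below 0.26 rad and angle between filter_window's own z axis and vertical below 0.2 rad and linear speed of filter_plate below 0.03 m/s and contact force between the fingers and filter_plate above 1 N and contact force between filter_plate and light_screen below 0.1 N and value of joint flap above 1.5 rad and distance of blank_grip from where it was at the start of the episode below 0.02 m); the arm keeps its last pose, push and grip.
It fails at once if the blank plate is pulled up out of its slot (distance of blank_grip from where it was at the start of the episode above 0.03 m).
It fails at once if the filter plate is struck against the screen (contact force between filter_plate and light_screen above 5 N).
It fails at once if a bystander is disturbed (moved over 30 mm) (distance of any of timer, salve_jar, tape_roll, beaker_400 from where it was at the start of the episode above 0.03 m).
It also fails if it takes over 58 s, if anything falls off the work surface, if the arm or the gripper's body presses on something with over 40 N, if the wrist force passes 120 N, or if a joint passes its speed limit or range.

ROBOT

A 6-joint arm with a two-finger parallel gripper is mounted at the origin on a cart in front of the work surface, level with it; the furniture and walls round the work are solid. World frame = base frame: x ahead of the robot, y to its left, z up, the work surface at z = 0. Lengths are in m, angles in rad, forces in N, time in s.
With the tool pointing down it reaches from about 0.325 to 0.9 m from the base axis. Payload 3.5 kg.
Tool frame: the origin (TCP) lies on the centre line of the jaws, within the pads' length; the fingertips stand 19 mm ahead of it and the grasp point (between the pads) is the TCP (env.tcp_to_tips is the distance from the TCP to the fingertips, in m); z points along the fingers, y is the direction in which the jaws open and shut (so a half turn about z gives the same grasp; the last joint's range is limited). The gripper opens to 85 mm and grips with 20 to 120 N. Pads are 22 mm wide; open, the fingers measure 114 mm over their backs; the gripper's body (76 mm by 85 mm) begins 54 mm behind the grasp point. The pads swing forward as they close: fully open they stand 13 mm farther back than shut.
Start: joints at [1.063, 0.276, -0.026, 1.268, 0, 1.467], TCP at [0.246, 0.574, 0.25] pointing down, gripper open.
Joint ranges: [-3.12, 3.12], [-0.85, 1.88], [-1.08, 1.24], [-1.95, 2.15], [-1.57, 1.53], [-3.14, 3.14]. Speed limits (rad/s): [2.57, 2.57, 3.14, 3.14, 3.14, 3.14].

INTERFACE

Orientations are given as [roll, pitch, yaw] about the fixed x, y, z axes, in that order (R = Rz(yaw) Ry(pitch) Rx(roll)).
In Python, from cell import telemetry, viewer, env gives the robot as it stands.
- The arm moves only by the tool play_rows, never from a script. Its argument "increments" is one flat list of numbers, 5 for each row, row after row: the shift along the tool's x, y, z in mm, then the turn about the tool's z in degrees, then the finger opening in mm, from 0 to 85.4. In form: [dx, dy, dz, yaw, grip, dx, dy, dz, yaw, grip, ...]. A call has 1 to 20 rows; each row is the pose to reach, as a shift and turn from the pose measured when the call began, along the tool's axes at that moment; what a row does not reach only later rows make up. A row lasts 1/8 s, in which the tool goes at most 62.5 mm and 10.7 degrees, less where a joint would pass 70% of its speed; a pose out of reach is approached as far as the arm can. A call with a gripper value outside its range is refused whole. The fingers move at their own pace and stop on an object; the grip force is fixed at half the most. Time passes only in rows, so rows that repeat a pose let the fingers close. It gives the time, the measured TCP pose, the force and the opening at its end, in the units of the state.
- telemetry.read_state(): the state, without advancing time (a new reading comes with each control period).
- viewer.grab_frame(name): name is "side" or "top" or "wrist"; returns a dict with "color" (480x640x3 uint8, blue, green, red), "fovy" (degrees; the focal length in pixels is half the picture's height over the tangent of half this angle, whatever the lens; pixels are square), "cx", "cy" (the principal point, pixels), "world_from_camera" (4x4, takes a point from camera to world coordinates); the wrist camera has in their place "T_tool_cam" (4x4, takes a point from camera to tool coordinates, whose origin is the TCP and whose axes are the flange's). Camera axes: x right, y down, z forward; pixel columns grow to the right and rows downward; lengths in m; the calibration is good to about 2 mm. The wrist camera is an equidistant fisheye: a pixel r from the principal point sees the ray r / f radians off the axis. A picture is of the moment at which its call begins: read the wrist's pose just before it. There is no depth.
- env.sign_off(): hands the job in, once; it reports no verdict.
The state is a dict: "clock": time; "qpos": joint angles; "joint_vel": joint speeds; "effort": joint torques, N m; "tcp_pos": TCP position; "tcp_rot": TCP orientation; "contact_force": force on the tool from outside, world axes, zero at the start; "wrist_torque": the same for the moment, N m; "finger_gap": finger opening in m.
Only numpy, scipy, OpenCV 4.12 (cv2) and the standard library are available. Lean on these libraries where they do the work, as an engineer would, in place of code of your own. Each camera call takes 0.05 s, during which the arm holds its last target.

## Working session

There is one attempt and no reset: what is moved stays moved. The work goes in short steps, Python scripts to look and compute and a tool call to move; the robot and the scene stay as the last step left them, time stands still between calls to the robot, and variables do not carry over. Pictures are saved under pics/ and viewed, and the job is handed in when it is done.

Besides the shell and the picture viewer there is one more tool, called after ">>>" as name(argument=value, ...) on one line, values as JSON. play_rows: Moves the arm, as the interface text tells. Its arguments: {"type":"object","properties":{"increments":{"type":"array","items":{"type":"number"}}},"required":["increments"]}

```bash
mkdir -p pics; ls; python3 - <<'E'
from cell import telemetry, viewer, env
import cv2,numpy as np
s=telemetry.read_state();print(s)
for n in ["side","top","wrist"]:
    f=viewer.grab_frame(n);cv2.imwrite(f"pics/{n}0.png",f["color"])
    print(n,{k:(np.round(v,4).tolist() if hasattr(v,'tolist') else v) for k,v in f.items() if k!="color"})
E
```

```text
pics
{'clock': 0.0, 'qpos': array([ 1.06259445e+00,  2.77182161e-01, -2.79270058e-02,  1.26803850e+00,
        2.46740165e-05,  1.46743205e+00]), 'joint_vel': array([-7.14745916e-04, -5.79314791e-04, -1.58810775e-03, -1.18035130e-03,
        1.89945570e-05, -3.53573715e-04]), 'effort': array([-6.99614593e-04, -4.45508051e+01,  2.95201224e+01,  1.63611816e-02,
       -7.84383178e-05, -3.95349417e-06]), 'tcp_pos': array([0.24577383, 0.57380963, 0.24910744]), 'tcp_rot': array([-3.13925641e+00, -2.67154393e-04,  2.73675471e+00]), 'contact_force': array([0.29804194, 0.6936338 , 0.03942478]), 'wrist_torque': array([ 0.01985603, -0.00661736,  0.01360886]), 'finger_gap': 0.08536052077332366}
side {'fovy': 44.667511427790004, 'cx': 321.6483545585376, 'cy': 231.77251212519468, 'world_from_camera': [[0.8021, -0.2306, 0.5509, -0.1914], [-0.5972, -0.3151, 0.7376, -0.9855], [0.0035, -0.9206, -0.3904, 0.6472], [0.0, 0.0, 0.0, 1.0]]}
top {'fovy': 54.631456022257126, 'cx': 314.56784925905674, 'cy': 238.7921605257518, 'world_from_camera': [[0.0251, -0.999, 0.0369, 0.4972], [-0.9996, -0.0257, -0.0139, 0.0375], [0.0149, -0.0365, -0.9992, 1.2068], [0.0, 0.0, 0.0, 1.0]]}
wrist {'fovy': 65.70646984690485, 'cx': 318.28674872201947, 'cy': 237.78572272543914, 'T_tool_cam': [[0.0005, -0.9621, -0.2728, 0.069], [1.0, 0.0005, 0.0, -0.0003], [0.0001, -0.2728, 0.9621, -0.1238], [0.0, 0.0, 0.0, 1.0]]}
```

View pics/side0.png

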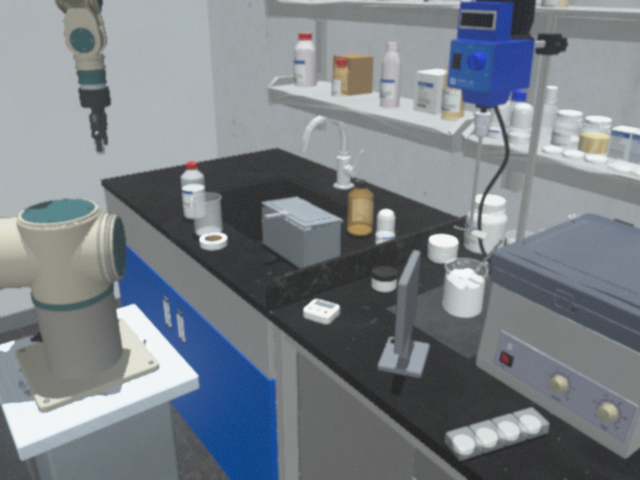

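View pics/top0.png

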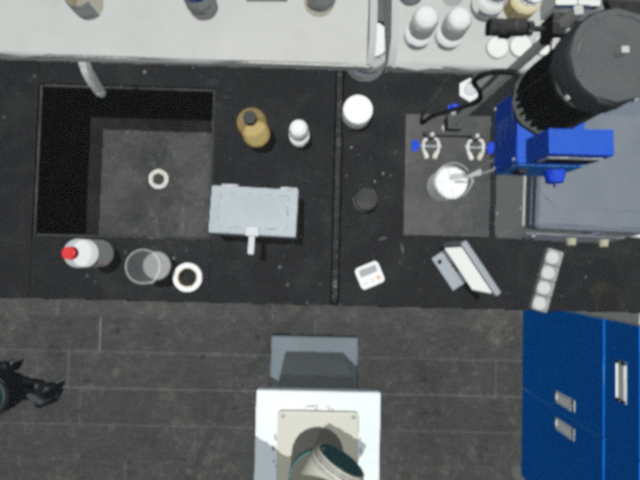

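View pics/wrist0.png

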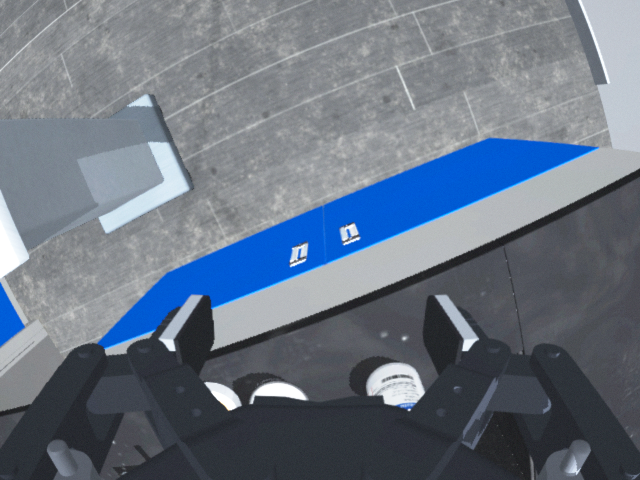

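```bash
python3 - <<'E'
import cv2
t=cv2.imread('pics/top0.png')
cv2.imwrite('pics/c1.png',cv2.resize(t[170:270,190:320],None,fx=6,fy=6,interpolation=cv2.INTER_CUBIC))
cv2.imwrite('pics/c2.png',cv2.resize(t[220:310,340:520],None,fx=4.4,fy=4.4,interpolation=cv2.INTER_CUBIC))
s=cv2.imread('pics/side0.png')
cv2.imwrite('pics/c3.png',cv2.resize(s[180:300,230:390],None,fx=5,fy=5,interpolation=cv2.INTER_CUBIC))
E
```

```text
(no output)
```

View pics/c1.png

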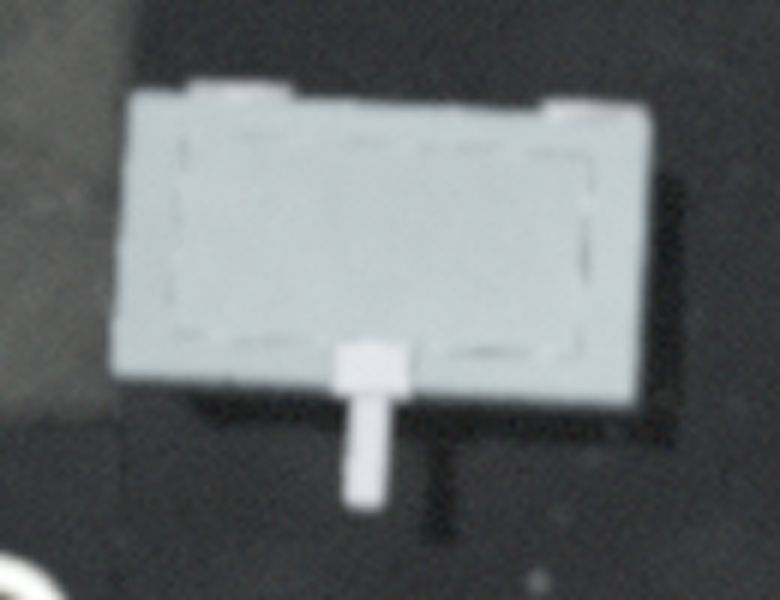

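View pics/c2.png

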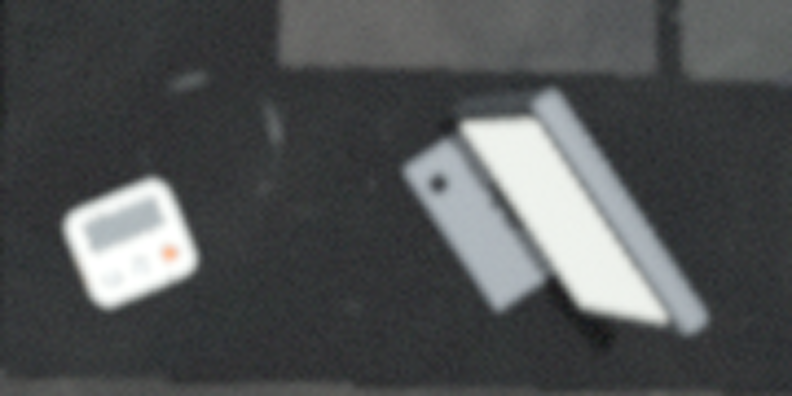

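View pics/c3.png

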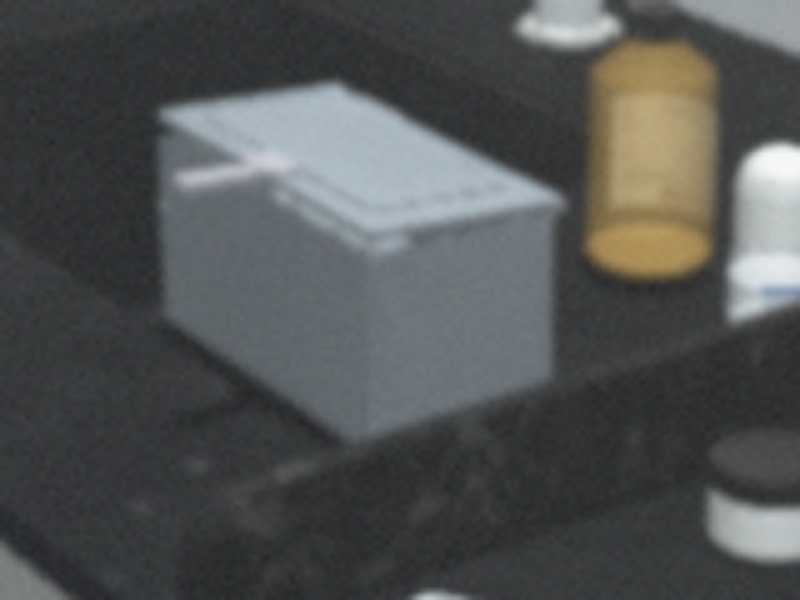

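```bash
cat > h.py <<'E'
from cell import telemetry, viewer, env
import cv2,numpy as np
np.set_printoptions(precision=4,suppress=True)
CAM={}
def cam(n):
    if n not in CAM: CAM[n]=viewer.grab_frame(n)
    return CAM[n]
def ray(n,u,v):
    f=cam(n);F=240/np.tan(np.radians(f["fovy"]/2));T=f["world_from_camera"]
    d=T[:3,:3]@np.array([(u-f["cx"])/F,(v-f["cy"])/F,1]);return T[:3,3],d
def atz(n,u,v,z):
    o,d=ray(n,u,v);return o+d*(z-o[2])/d[2]
def proj(n,p):
    f=cam(n);F=240/np.tan(np.radians(f["fovy"]/2));T=np.linalg.inv(f["world_from_camera"])
    q=T[:3,:3]@np.array(p)+T[:3,3];return np.array([f["cx"]+F*q[0]/q[2],f["cy"]+F*q[1]/q[2]])
E
python3 - <<'E'
from h import *
c1=lambda x,y:(190+(x+.5)/6-.5,170+(y+.5)/6-.5)
for n,p in dict(bl=(130,92),br=(652,107),fl=(110,378),fr=(635,405),tabend=(363,508),tabroot=(370,400)).items():
    print(n,atz("top",*c1(*p),.108),atz("top",*c1(*p),.113))
c2=lambda x,y:(340+(x+.5)/4.4-.5,220+(y+.5)/4.4-.5)
for n,p,z in [("wt1",(537,117),.185),("wt2",(668,326),.185),("wb1",(460,119),.065),("wb2",(582,303),.065),("ft1",(532,95),.195),("ft2",(683,333),.195),("ftb1",(557,90),.195),("ftb2",(708,318),.195),("foot",(402,170),.012),("foot2",(500,312),.012),("timer",(131,243),.02)]:
    print(n,atz("top",*c2(*p),z))
for n,p,z in [("jar",(365,200),.041),("tape",(187,277),.019),("beaker",(148,266),.05)]: print(n,atz("top",*p,z))
c3=lambda x,y:(230+(x+.5)/5-.5,180+(y+.5)/5-.5)
print("side lower corner",c3(358,440),atz("side",*c3(358,440),0))
print("side lower R",atz("side",*c3(552,380),0),"L",atz("side",*c3(165,318),0))
print("tabend side ",atz("side",*c3(180,182),.108),atz("side",*c3(180,182),.12))
E
```

```text
bl [0.6591 0.2701 0.108 ] [0.6584 0.269  0.113 ]
br [0.6588 0.064  0.108 ] [0.6581 0.0639 0.113 ]
fl [0.546  0.2742 0.108 ] [0.5457 0.2731 0.113 ]
fr [0.5406 0.0676 0.108 ] [0.5404 0.0675 0.113 ]
tabend [0.4974 0.1734 0.108 ] [0.4974 0.1727 0.113 ]
tabroot [0.5399 0.1719 0.108 ] [0.5397 0.1713 0.113 ]
wt1 [ 0.5269 -0.3021  0.185 ]
wt2 [ 0.4239 -0.3694  0.185 ]
wb1 [ 0.5281 -0.2986  0.065 ]
wb2 [ 0.4269 -0.3687  0.065 ]
ft1 [ 0.5375 -0.2961  0.195 ]
ft2 [ 0.4213 -0.373   0.195 ]
ftb1 [ 0.5403 -0.3086  0.195 ]
ftb2 [ 0.429  -0.3854  0.195 ]
foot [ 0.4988 -0.2805  0.012 ]
foot2 [ 0.4173 -0.3394  0.012 ]
timer [ 0.4525 -0.1213  0.02  ]
jar [ 0.6414 -0.1035  0.041 ]
tape [0.4356 0.3425 0.019 ]
beaker [0.462  0.4315 0.05  ]
side lower corner (301.2, 267.6) [0.545  0.0847 0.    ]
side lower R [0.6657 0.0824 0.    ] L [0.5452 0.2681 0.    ]
tabend side  [0.5161 0.1984 0.108 ] [0.5003 0.1721 0.12  ]
```

```bash
cat >> h.py <<'E'
def move(p,yaw,grip=None,s=None):
    """tool-frame shift (mm) and turn (deg) from now to world p, yaw"""
    s=s or telemetry.read_state()
    from scipy.spatial.transform import Rotation as Ro
    R=Ro.from_euler('xyz',s["tcp_rot"]).as_matrix()
    d=R.T@(np.array(p)-s["tcp_pos"])*1000
    dy=(yaw-s["tcp_rot"][2]+np.pi)%(2*np.pi)-np.pi
    return np.round(d,1),round(-np.degrees(dy),1)
E
python3 -c "
from h import *
print(move((.511,.172,.22),np.pi-.028))"
```

```text
(array([-402. , -265.3,   30. ]), np.float64(-21.6))
```

>>> play_rows(increments=[-30,-20,2,-2,60,-70,-46,5,-4,60,-115,-76,9,-6,60,-160,-106,12,-9,60,-205,-135,15,-11,60,-250,-165,19,-14,60,-295,-195,22,-16,60,-340,-224,25,-19,60,-375,-247,28,-21,60,-395,-261,29,-21.6,60,-402,-265,30,-21.6,60,-402,-265,30,-21.6,60])

```text
clock: 1.75
tcp_pos: [0.5109, 0.1723, 0.2198]
tcp_rot: [-3.141, -0.001, 3.113]
contact_force: [-0.1, -0.6, -0.9]
finger_gap: 0.06
```

```bash
python3 - <<'E'
from h import *
s=telemetry.read_state();print(s["clock"],s["tcp_pos"],s["tcp_rot"],s["qpos"])
f=viewer.grab_frame("wrist");cv2.imwrite("pics/w1.png",f["color"])
E
```

```text
1.75 [0.5109 0.1723 0.2198] [-3.1409 -0.0011  3.1132] [ 0.2056  0.1446 -0.2563  1.1711 -0.0004  0.234 ]
```

View pics/w1.png

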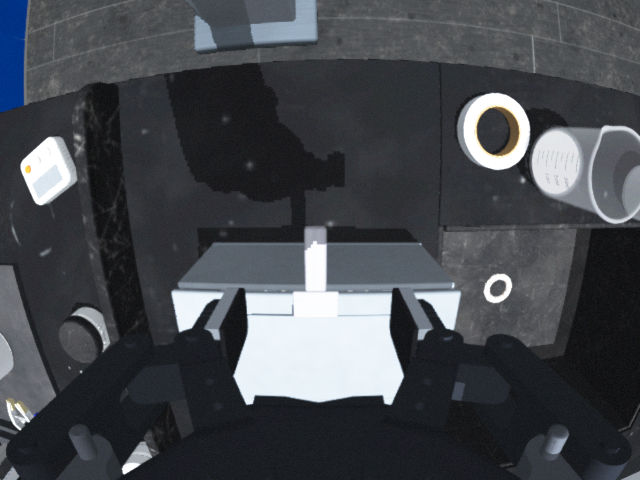

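```bash
cat >> h.py <<'E'
def wproj(pts,s,f):
    from scipy.spatial.transform import Rotation as Ro
    R=Ro.from_euler('xyz',s["tcp_rot"]).as_matrix();T=f["T_tool_cam"];F=240/np.tan(np.radians(f["fovy"]/2))
    out=[]
    for p in np.atleast_2d(pts):
        t=R.T@(p-s["tcp_pos"]);c=T[:3,:3].T@(t-T[:3,3]);th=np.arctan2(np.hypot(c[0],c[1]),c[2]);r=F*th/np.hypot(c[0],c[1])
        out.append((f["cx"]+c[0]*r,f["cy"]+c[1]*r))
    return np.array(out)
E
python3 - <<'E'
from h import *
s=telemetry.read_state();f=viewer.grab_frame("wrist")
yaw=-.028
X=np.array([np.cos(yaw),np.sin(yaw),0]);Y=np.array([-X[1],X[0],0]);Z=np.array([0,0,1.])
H=np.array([.653,.168,.104])
for a in [0,.04,.08,.1]:
    u=-X*np.cos(a)+Z*np.sin(a);n=X*np.sin(a)+Z*np.cos(a)
    P=[H+.156*u+.008*n,H+.156*u, H+.110*u+.008*n,H+.110*u+.103*Y+.006*n,H+.110*u-.103*Y+.006*n]
    print(a,wproj(P,s,f).round(1).tolist())
C=H-.055*X-.104*Z
print(wproj([C-.055*X+.102*Y,C-.055*X-.102*Y,C-.055*X+.102*Y+.1*Z],s,f).round(1).tolist())
E
python3 -c "
import cv2
t=cv2.imread('pics/w1.png');cv2.imwrite('pics/w1c.png',cv2.resize(t[210:330,160:480],None,fx=2.5,fy=2.5,interpolation=cv2.INTER_CUBIC))"
```

```text
0 [[317.8, 222.7], [317.8, 219.9], [317.7, 288.7], [461.0, 285.3], [174.7, 284.9]]
0.04 [[317.8, 225.7], [317.8, 222.2], [317.7, 291.9], [463.0, 288.1], [172.6, 287.7]]
0.08 [[317.7, 229.2], [317.8, 225.1], [317.7, 295.4], [465.1, 291.2], [170.5, 290.8]]
0.1 [[317.7, 231.2], [317.7, 226.7], [317.7, 297.3], [466.1, 292.9], [169.5, 292.5]]
[[421.0, 242.1], [214.9, 241.9], [455.1, 280.1]]
```

View pics/w1c.png

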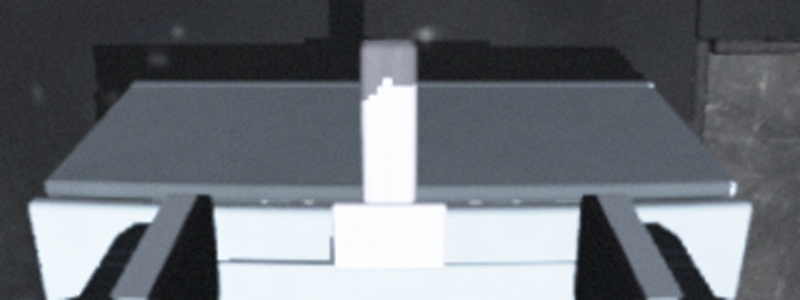

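>>> play_rows(increments=[0,-1.7,15,0,45,0,-1.7,40,0,45,0,-1.7,70,0,45,0,-1.7,92,0,45,0,-1.7,101,0,45,0,-1.7,101,0,45,0,-1.7,101,0,10,0,-1.7,101,0,8,0,-1.7,101,0,8,0,-1.7,101,0,8,0,-1.7,101,0,8])

```text
clock: 3.22
tcp_pos: [0.5112, 0.1703, 0.1194]
tcp_rot: [-3.139, 0.001, 3.114]
contact_force: [1.7, -4.9, 0.3]
finger_gap: 0.0123
```

```bash
python3 - <<'E'
from h import *
s=telemetry.read_state();print(s)
f=viewer.grab_frame("wrist");cv2.imwrite("pics/w2.png",f["color"])
E
```

```text
{'clock': 3.225, 'qpos': array([ 0.2031,  0.2307, -0.3807,  0.9592, -0.0028,  0.2307]), 'joint_vel': array([-0.0009,  0.0008, -0.0004,  0.    ,  0.0021, -0.0019]), 'effort': array([  2.8617, -37.7207,  25.263 ,   0.0618,   1.4566,  -0.0002]), 'tcp_pos': array([0.5112, 0.1703, 0.1194]), 'tcp_rot': array([-3.1389,  0.0008,  3.1139]), 'contact_force': array([ 1.6536, -4.9143,  0.3386]), 'wrist_torque': array([-1.0869, -0.1767,  0.0099]), 'finger_gap': 0.012344054069752232}
```

View pics/w2.png

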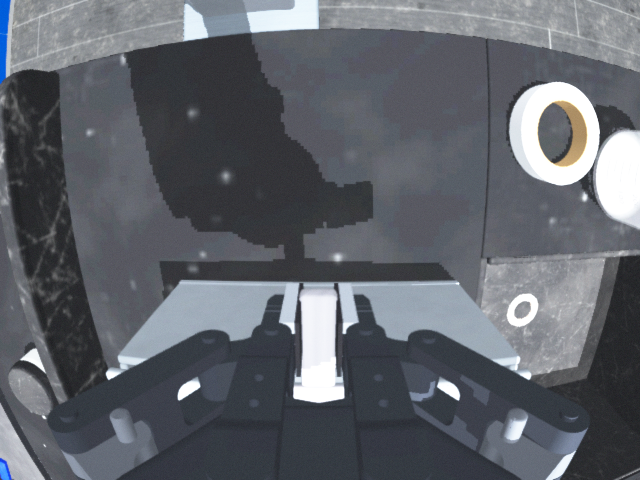

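```bash
python3 - <<'E'
from h import *
a0=.075
for a in np.linspace(.15,1.8,23):
    dx=142*(np.cos(a0)-np.cos(a))+4*(np.sin(a)-np.sin(a0));dz=142*(np.sin(a)-np.sin(a0))+4*(np.cos(a)-np.cos(a0))
    print(round(a,3),round(-dx),round(-dz))
E
```

```text
0.15 -1 -11
0.225 -4 -21
0.3 -7 -31
0.375 -11 -41
0.45 -15 -51
0.525 -20 -60
0.6 -26 -69
0.675 -33 -77
0.75 -40 -85
0.825 -48 -92
0.9 -56 -99
0.975 -65 -105
1.05 -74 -111
1.125 -84 -115
1.2 -94 -119
1.275 -104 -122
1.35 -114 -125
1.425 -125 -126
1.5 -135 -127
1.575 -146 -127
1.65 -157 -127
1.725 -167 -125
1.8 -177 -123
```

First 11 rows, then check.

>>> play_rows(increments=[-1,0,-11,0,8,-4,0,-21,0,8,-7,0,-31,0,8,-11,0,-41,0,8,-15,0,-51,0,8,-20,0,-60,0,8,-26,0,-69,0,8,-33,0,-77,0,8,-40,0,-85,0,8,-48,0,-92,0,8,-56,0,-99,0,8,-56,0,-99,0,8])

```text
clock: 4.78
tcp_pos: [0.5684, 0.1687, 0.2195]
tcp_rot: [-3.138, 0.002, 3.113]
contact_force: [-0.3, -4.3, -5.4]
finger_gap: 0.0125
```

```bash
python3 - <<'E'
from h import *
s=telemetry.read_state();print(s["tcp_pos"],s["wrist_torque"],s["contact_force"])
f=viewer.grab_frame("side");cv2.imwrite("pics/s3.png",cv2.resize(f["color"][100:300,180:440],None,fx=3,fy=3,interpolation=cv2.INTER_CUBIC))
E
```

```text
[0.5684 0.1687 0.2195] [-0.9949  0.4233 -0.0555] [-0.33   -4.2596 -5.3756]
```

View pics/s3.png

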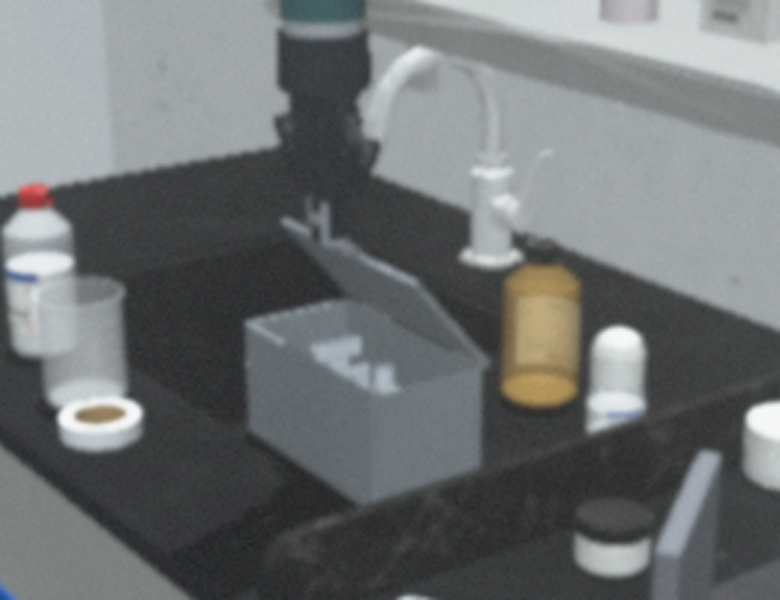

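>>> play_rows(increments=[-9,0,-6,0,8,-18,0,-12,0,8,-28,0,-16,0,8,-38,0,-20,0,8,-48,0,-23,0,8,-58,0,-26,0,8,-69,0,-27,0,8,-79,0,-28,0,8,-90,0,-28,0,8,-101,0,-28,0,8,-111,0,-26,0,8,-121,0,-24,0,8,-121,0,-24,0,8,-121,0,-24,0,8])

```text
clock: 6.58
tcp_pos: [0.6905, 0.1652, 0.2449]
tcp_rot: [-3.138, 0.006, 3.113]
contact_force: [0.0, -3.5, -2.6]
finger_gap: 0.0091
```

```bash
python3 - <<'E'
from h import *
s=telemetry.read_state();print(s["tcp_pos"],s["wrist_torque"],s["contact_force"])
f=viewer.grab_frame("side");cv2.imwrite("pics/s4.png",cv2.resize(f["color"][100:300,180:440],None,fx=3,fy=3,interpolation=cv2.INTER_CUBIC))
f=viewer.grab_frame("wrist");cv2.imwrite("pics/w4.png",f["color"])
E
```

```text
[0.6905 0.1652 0.2449] [-0.9387  0.0426  0.083 ] [ 0.0265 -3.5298 -2.5571]
```

View pics/s4.png

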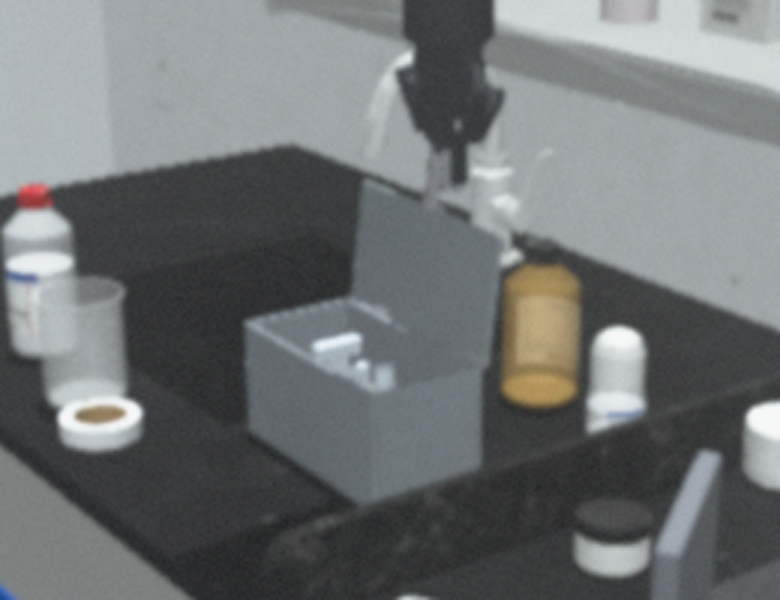

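View pics/w4.png

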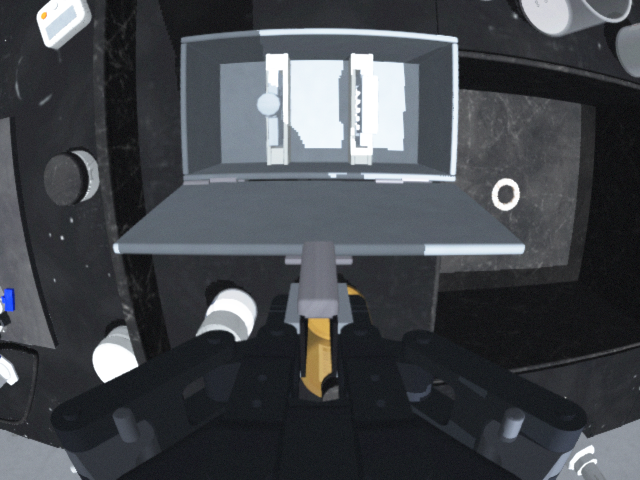

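```bash
python3 - <<'E'
from h import *
s=telemetry.read_state();f=viewer.grab_frame("wrist")
yaw=-.028
X=np.array([np.cos(yaw),np.sin(yaw),0]);Y=np.array([-X[1],X[0],0]);Z=np.array([0,0,1.])
H=np.array([.653,.167,.104])
for a in [1.5,1.57,1.64,1.7,1.76,1.82]:
    u=-X*np.cos(a)+Z*np.sin(a);n=X*np.sin(a)+Z*np.cos(a)
    P=[H+.110*u+.103*Y,H+.110*u-.103*Y,H+.156*u]
    print(a,wproj(P,s,f).round(1).tolist())
C=H-.055*X-.104*Z
print("rims",wproj([C-.055*X+.102*Y+.104*Z,C-.055*X-.102*Y+.104*Z],s,f).round(1).tolist())
print("grips",wproj([C+.037*Y+.087*Z,C-.037*Y+.087*Z,C+.037*Y+.095*Z+.022*X,C+.037*Y+.095*Z-.022*X,C-.037*Y+.095*Z],s,f).round(1).tolist())
w=cv2.imread('pics/w4.png');cv2.imwrite('pics/w4c.png',cv2.resize(w[20:270,170:470],None,fx=2.4,fy=2.4,interpolation=cv2.INTER_CUBIC))
E
```

```text
1.5 [[537.3, 197.9], [104.1, 197.4], [321.9, 206.1]]
1.57 [[535.8, 213.8], [105.6, 213.3], [321.8, 241.6]]
1.64 [[533.4, 229.2], [107.9, 228.7], [321.7, 274.4]]
1.7 [[530.9, 241.7], [110.4, 241.3], [321.6, 299.8]]
1.76 [[527.8, 253.7], [113.4, 253.3], [321.5, 322.2]]
1.82 [[524.4, 264.9], [116.7, 264.5], [321.4, 341.6]]
rims [[459.3, 36.8], [181.6, 36.5]]
grips [[370.0, 104.5], [271.0, 104.4], [371.2, 133.4], [371.5, 74.4], [269.6, 103.6]]
```

View pics/w4c.png

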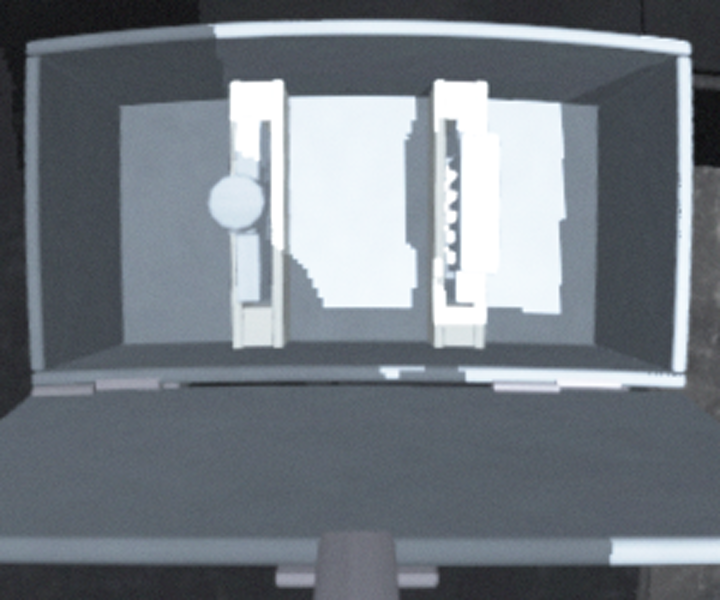

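>>> play_rows(increments=[0,0,0,0,40,0,0,0,0,40,0,0,0,0,40,0,0,-20,0,40,0,0,-50,0,30,0,0,-70,0,10,15,0,-75,0,5,35,0,-75,0,0,55,0,-75,0,0,60,0,-60,0,0,60,0,-35,0,0,60,0,-10,0,0,60,0,0,0,0,52,0,0,0,0,44,0,0,0,0,36,0,0,0,0,29,0,0,0,0,23,0,0,0,0,18,0,0,0,0,18,0,0,0,0])

```text
clock: 9.22
tcp_pos: [0.6725, 0.1657, 0.2448]
tcp_rot: [-3.138, 0.006, 3.113]
contact_force: [-0.8, -0.3, 0.1]
finger_gap: -0.0001
```

```bash
python3 - <<'E'
from h import *
s=telemetry.read_state();print(s["tcp_pos"],s["wrist_torque"],s["contact_force"])
f=viewer.grab_frame("wrist");cv2.imwrite("pics/w5.png",f["color"])
E
```

```text
[0.6725 0.1657 0.2448] [0.0241 0.0116 0.0192] [-0.8273 -0.3032  0.0705]
```

View pics/w5.png

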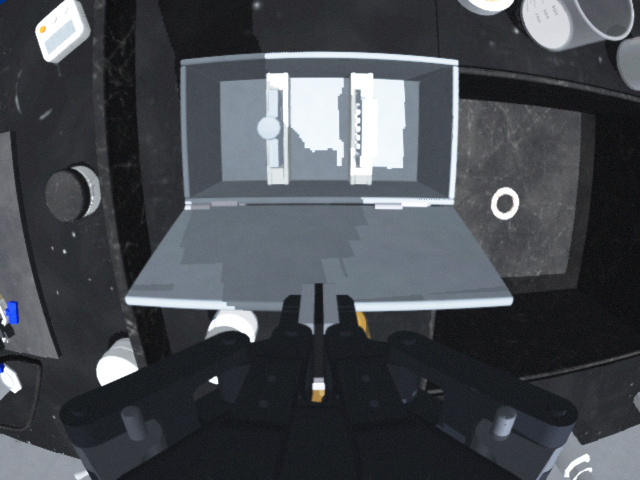

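```bash
python3 - <<'E'
from h import *
s=telemetry.read_state();f=viewer.grab_frame("wrist")
yaw=-.028
X=np.array([np.cos(yaw),np.sin(yaw),0]);Y=np.array([-X[1],X[0],0]);Z=np.array([0,0,1.])
H=np.array([.653,.167,.104])
for a in [1.7,1.76,1.82,1.85]:
    u=-X*np.cos(a)+Z*np.sin(a)
    print(a,wproj([H+.112*u+.103*Y,H+.112*u-.103*Y],s,f).round(1).tolist())
print(move((.60,.2045,.26),np.pi-.028), move((.598-.0,.2045,.26),np.pi-.028))
E
```

```text
1.7 [[527.0, 277.3], [114.3, 276.9]]
1.76 [[523.7, 288.6], [117.6, 288.3]]
1.82 [[520.0, 299.1], [121.2, 298.8]]
1.85 [[518.1, 304.0], [123.1, 303.7]]
(array([ 73.3,  36.7, -15.5]), np.float64(-0.0)) (array([ 75.3,  36.6, -15.5]), np.float64(-0.0))
```

>>> play_rows(increments=[15,0,0,0,0,30,5,-5,0,20,50,20,-12,0,45,68,32,-15,0,45,74,36.7,-15,0,45,74,36.7,-15,0,45])

```text
clock: 10.07
tcp_pos: [0.5988, 0.2053, 0.2596]
tcp_rot: [-3.138, 0.006, 3.114]
contact_force: [0.1, 0.1, -0.4]
finger_gap: 0.045
```

```bash
python3 - <<'E'
from h import *
s=telemetry.read_state();print(s["tcp_pos"],s["tcp_rot"])
f=viewer.grab_frame("wrist");cv2.imwrite("pics/w6.png",f["color"])
cv2.imwrite('pics/w6c.png',cv2.resize(f["color"][200:400,200:460],None,fx=3,fy=3,interpolation=cv2.INTER_CUBIC))
t=viewer.grab_frame("side");cv2.imwrite('pics/s6c.png',cv2.resize(t["color"][170:290,240:370],None,fx=5,fy=5,interpolation=cv2.INTER_CUBIC))
yaw=-.028
X=np.array([np.cos(yaw),np.sin(yaw),0]);Y=np.array([-X[1],X[0],0]);Z=np.array([0,0,1.])
H=np.array([.653,.167,.104]);C=H-.055*X-.104*Z;G=C+.037*Y+.087*Z
print(C,G)
for e in (.022,-.022):
  for g in (.006,-.006): print(e,g,wproj(G+e*X+g*Y+.008*Z,s,f).round(1),proj("side",G+e*X+g*Y+.008*Z))
E
```

```text
[0.5988 0.2053 0.2596] [-3.138   0.0065  3.1144]
[0.598  0.1685 0.    ] [0.5991 0.2055 0.087 ]
0.022 0.006 [[327.1 247.9]] [297.255  210.6073]
0.022 -0.006 [[312.4 247.8]] [299.7323 211.9493]
-0.022 0.006 [[327.5 194.4]] [283.0617 214.0257]
-0.022 -0.006 [[312.2 194.3]] [285.4925 215.4087]
```

View pics/w6c.png

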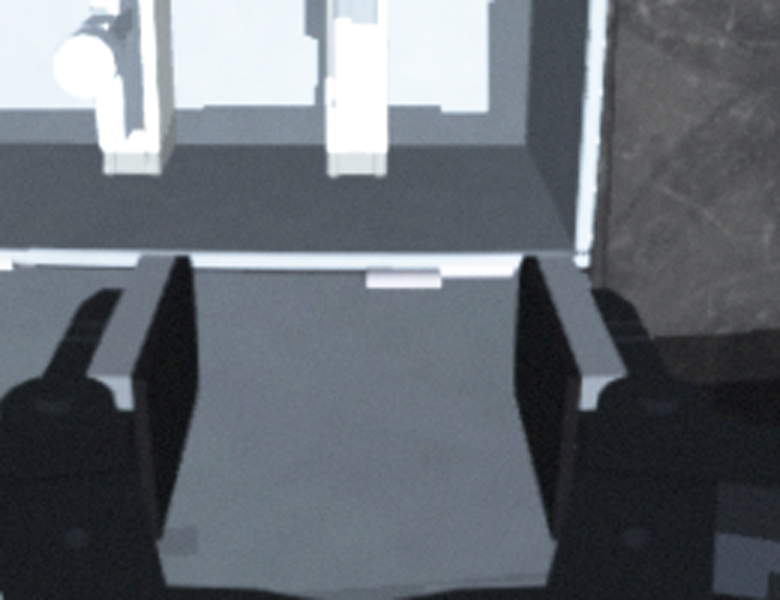

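View pics/s6c.png

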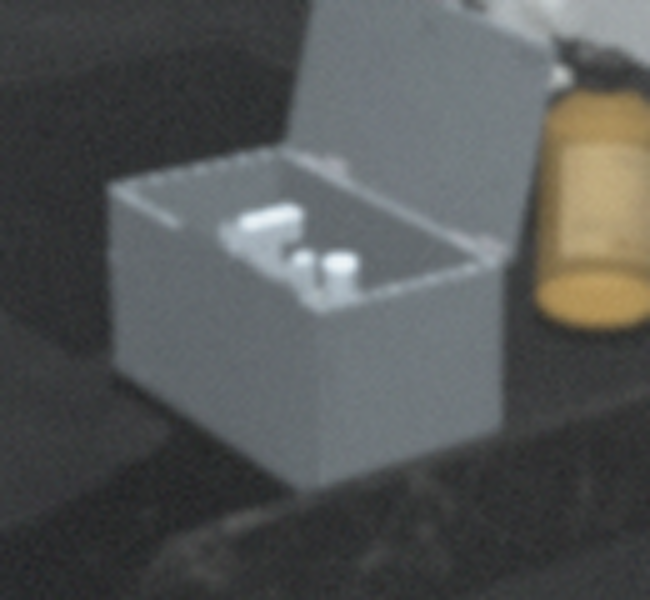

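```bash
python3 - <<'E'
import cv2
w=cv2.imread('pics/w6.png');cv2.imwrite('pics/w6d.png',cv2.resize(w[130:280,210:400],None,fx=4,fy=4,interpolation=cv2.INTER_CUBIC))
E
```

```text
(no output)
```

View pics/w6d.png

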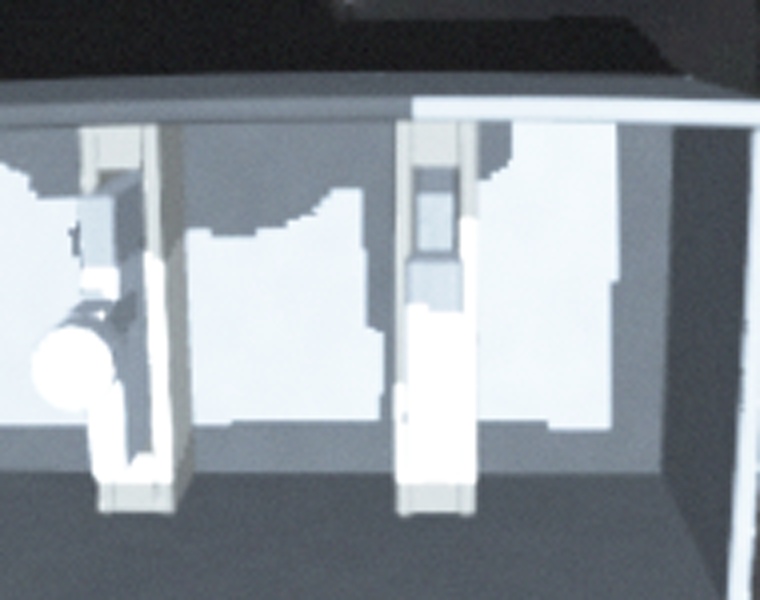

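>>> play_rows(increments=[0,-0.6,20,0,40,0,-0.6,55,0,40,0,-0.6,95,0,40,0,-0.6,130,0,40,0,-0.6,155,0,40,0,-0.6,168,0,40,0,-0.6,171,0,40,0,-0.6,171,0,40,0,-0.6,171,0,20,0,-0.6,171,0,5,0,-0.6,171,0,5,0,-0.6,171,0,5,0,-0.6,171,0,5])

```text
clock: 11.85
tcp_pos: [0.6018, 0.2035, 0.0896]
tcp_rot: [-3.139, 0.009, 3.113]
contact_force: [0.6, 0.9, 6.2]
finger_gap: 0.0109
```

```bash
python3 - <<'E'
from h import *
s=telemetry.read_state();print(s["tcp_pos"],s["tcp_rot"],s["wrist_torque"])
f=viewer.grab_frame("wrist");cv2.imwrite("pics/w7.png",f["color"])
E
```

```text
[0.6018 0.2035 0.0896] [-3.1389  0.0087  3.1129] [0.1566 0.0249 0.017 ]
```

View pics/w7.png

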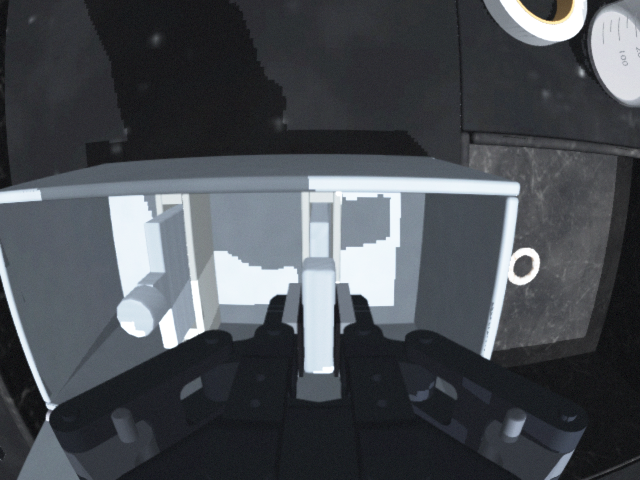

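>>> play_rows(increments=[0,0,-3,0,5,0,0,-10,0,5,0,0,-20,0,5,0,0,-32,0,5,0,0,-45,0,5,0,0,-60,0,5,0,0,-78,0,5,0,0,-97,0,5,0,0,-117,0,5,0,0,-135,0,5,0,0,-150,0,5,0,0,-158,0,5,0,0,-160,0,5,0,0,-160,0,5])

```text
clock: 13.65
tcp_pos: [0.6001, 0.2039, 0.249]
tcp_rot: [-3.139, 0.008, 3.113]
contact_force: [-0.1, -0.1, -1.0]
finger_gap: 0.0112
```

```bash
python3 - <<'E'
from h import *
s=telemetry.read_state();print(s["tcp_pos"],s["tcp_rot"],s["wrist_torque"])
f=viewer.grab_frame("side");cv2.imwrite("pics/s8.png",cv2.resize(f["color"][60:300,200:450],None,fx=2.4,fy=2.4,interpolation=cv2.INTER_CUBIC))
print(move((.433,-.269,.25),3.741))
E
```

```text
[0.6001 0.2039 0.249 ] [-3.1385  0.0077  3.1129] [ 0.0186 -0.0072 -0.0416]
(array([ 153.3, -477.5,   -0.9]), np.float64(-36.0))
```

View pics/s8.png

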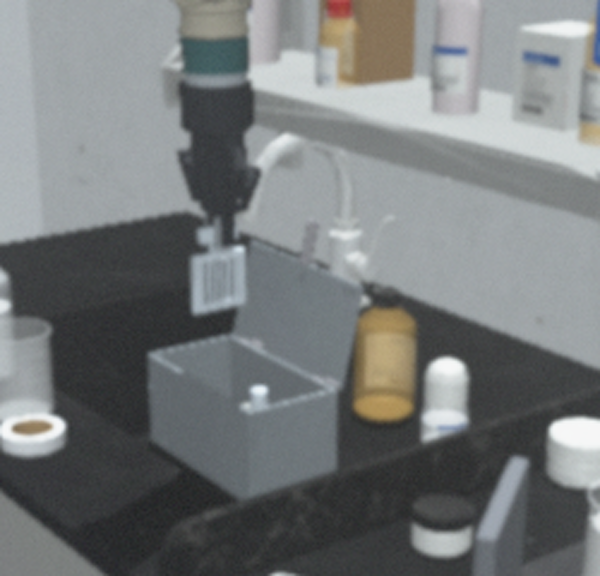

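>>> play_rows(increments=[10,-8,0,0,5,22,-25,0,-2,5,36,-50,0,-4,5,48,-80,0,-7,5,60,-112,0,-10,5,70,-145,0,-13,5,80,-178,0,-16,5,90,-211,0,-19,5,99,-244,0,-22,5,107,-277,0,-25,5,115,-310,0,-28,5,122,-342,0,-31,5,129,-372,0,-33,5,136,-400,0,-35,5,142,-425,0,-36,5,147,-446,0,-36,5,151,-462,0,-36,5,153,-473,0,-36,5,153,-477,0,-36,5,153,-477,0,-36,5])

```text
clock: 16.2
tcp_pos: [0.4334, -0.2684, 0.249]
tcp_rot: [-3.135, 0.004, -2.542]
contact_force: [-0.2, -0.8, -0.6]
finger_gap: 0.0109
```

```bash
python3 - <<'E'
from h import *
s=telemetry.read_state();print(s["tcp_pos"],s["tcp_rot"],s["qpos"])
f=viewer.grab_frame("wrist");cv2.imwrite("pics/w9.png",f["color"])
f=viewer.grab_frame("top");cv2.imwrite("pics/t9.png",cv2.resize(f["color"][180:330,340:540],None,fx=4,fy=4,interpolation=cv2.INTER_CUBIC))
print(move((.433,-.269,.1785),3.741))
E
```

```text
[ 0.4334 -0.2684  0.249 ] [-3.1352  0.0041 -2.5418] [-0.6824  0.0678 -0.2794  1.2162  0.0021 -1.2822]
(array([ 1.2, -0.1, 70.5]), np.float64(0.1))
```

View pics/w9.png

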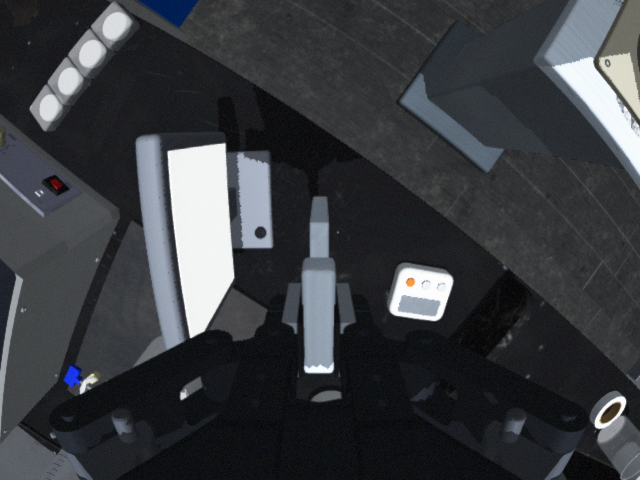

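View pics/t9.png

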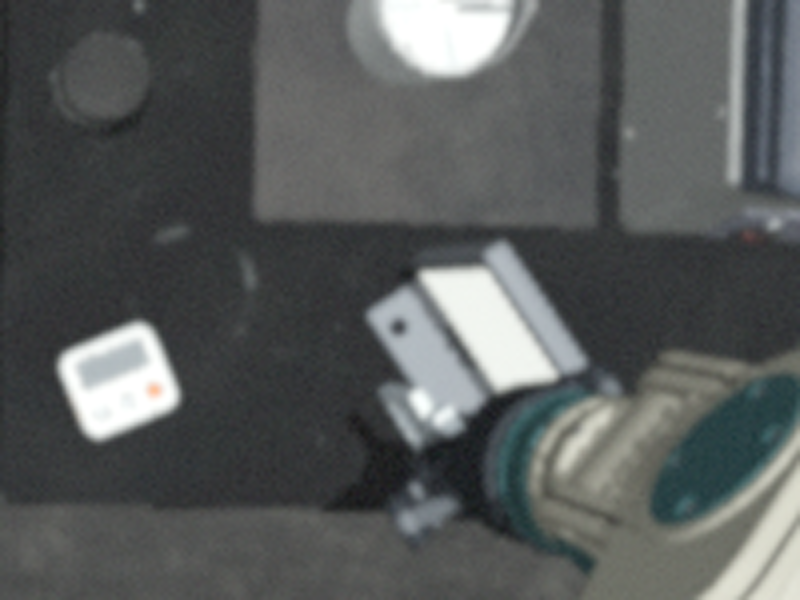

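```bash
python3 - <<'E'
from h import *
s=telemetry.read_state();f=viewer.grab_frame("wrist")
S=np.array([.478,-.335,.125]);a=.599
n=np.array([-np.sin(a),np.cos(a),0]);t=np.array([np.cos(a),np.sin(a),0]);Z=np.array([0,0,1.])
P=[S+e*.06*t+g*.06*Z for g in(1,-1) for e in (1,-1)]
print(wproj(P,s,f).round(1).tolist())
P=[S+.03*n-.113*Z+e*.05*t for e in(1,-1)]
print(wproj(P,s,f).round(1).tolist())
w=cv2.imread('pics/w9.png');cv2.imwrite('pics/w9c.png',cv2.resize(w[120:370,120:350],None,fx=2.4,fy=2.4,interpolation=cv2.INTER_CUBIC))
E
```

```text
[[191.1, 352.1], [168.4, 155.6], [231.7, 279.9], [224.2, 146.1]]
[[270.9, 251.7], [268.2, 153.4]]
```

View pics/w9c.png

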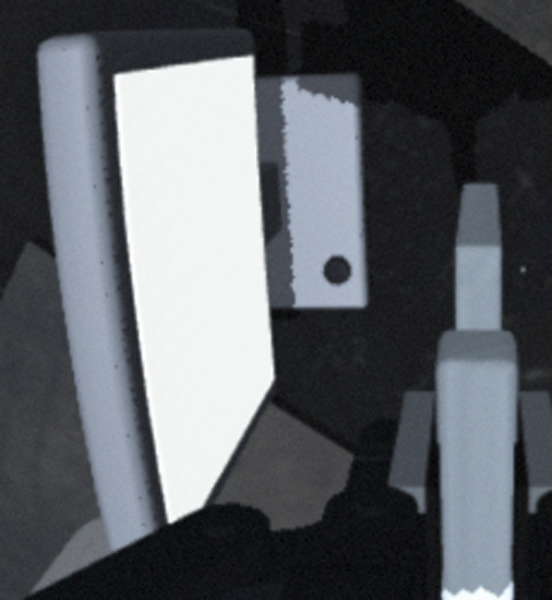

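>>> play_rows(increments=[0,0,5,0,5,0,0,15,0,5,1,0,28,0,5,1,0,42,0,5,1,0,55,0,5,1,0,65,0,5,1,0,70,0,5,1,0,70,0,5,1,0,70,0,5])

```text
clock: 17.48
tcp_pos: [0.4335, -0.2691, 0.1796]
tcp_rot: [-3.134, 0.004, -2.541]
contact_force: [0.9, -0.8, -1.4]
finger_gap: 0.0108
```

```bash
python3 - <<'E'
from h import *
s=telemetry.read_state();print(s["tcp_pos"],s["tcp_rot"],s["joint_vel"])
f=viewer.grab_frame("side");cv2.imwrite("pics/s10.png",cv2.resize(f["color"][170:400,250:470],None,fx=2.6,fy=2.6,interpolation=cv2.INTER_CUBIC))
f=viewer.grab_frame("wrist");cv2.imwrite("pics/w10.png",f["color"])
S=np.array([.476,-.3365,.125]);a=.599
n=np.array([-np.sin(a),np.cos(a),0]);t=np.array([np.cos(a),np.sin(a),0]);Z=np.array([0,0,1.])
W=S+.08*n
for nm,q in [("plate corners",[W+e*.032*t+g*.031*Z for g in(1,-1) for e in (1,-1)]),("frame",[S+e*.07*t+g*.07*Z for g in(1,-1) for e in (1,-1)])]:
  print(nm,[proj("side",p).round(1).tolist() for p in q],[((proj("side",p)-[250,170])*2.6).round().tolist() for p in q])
E
```

```text
[ 0.4335 -0.2691  0.1796] [-3.1341  0.0044 -2.5412] [-0.0012 -0.0026  0.0027  0.0006  0.0028  0.0007]
plate corners [[365.0, 270.2], [355.6, 285.5], [363.9, 299.3], [354.7, 315.8]] [[299.0, 260.0], [274.0, 300.0], [296.0, 336.0], [272.0, 379.0]]
frame [[412.8, 249.1], [396.6, 282.6], [408.1, 314.4], [392.3, 353.9]] [[423.0, 206.0], [381.0, 293.0], [411.0, 375.0], [370.0, 478.0]]
```

View pics/s10.png

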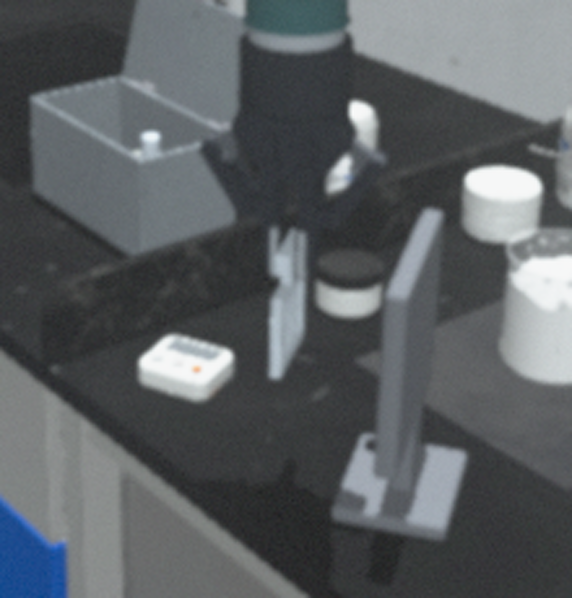

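View pics/w10.png

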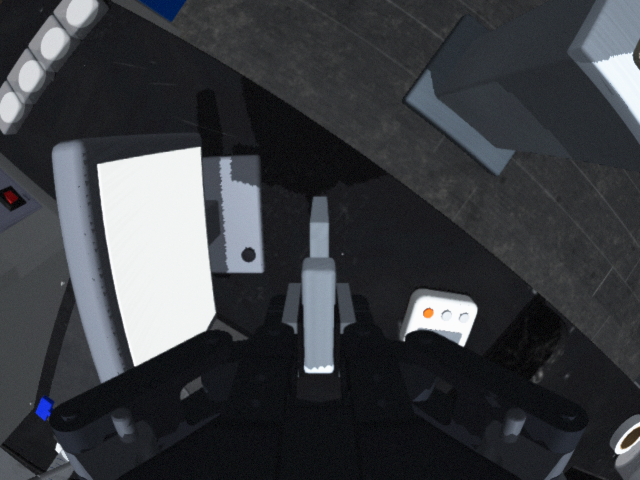

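>>> play_rows(increments=[0,0,0,0,5,0,0,0,0,5,0,0,0,0,5,0,0,0,0,5])

```text
clock: 18.12
tcp_pos: [0.4335, -0.269, 0.1796]
tcp_rot: [-3.134, 0.004, -2.541]
contact_force: [1.1, -0.5, -1.0]
finger_gap: 0.0107
```

```bash
python3 - <<'E'
from h import *
s=telemetry.read_state();print(s["clock"],s["tcp_pos"],s["tcp_rot"],s["finger_gap"],s["joint_vel"]);print(env.sign_off())
E
```

```text
18.125 [ 0.4335 -0.269   0.1796] [-3.1342  0.0044 -2.5411] 0.010729091709956628 [-0.002   0.0009  0.0006  0.0006  0.0007  0.0004]
the job is handed in; nothing more can be done
None
```

The job is handed in at 18.1 s. The filter plate is held upright in front of the lit screen and the flap is open. The sign-off reported no verdict.

- **Flap:** I swung it up by its tab. Near the top the tab was slipping in the fingers, leaving the flap at about 1.72 rad. I let go and pushed it on with closed fingers to about 1.83 rad, estimated from the wrist picture. It was still standing open in the last side picture.
- **Plates:** The slotted plate came out of the +y slot, gripped by its crossbar. The blank plate with the round knob stayed in its slot.
- **Final hold:**
  - The plate is about 8 cm from the lit face.
  - In the side picture its lower corner lies about one enlarged pixel from where I predicted it for a centred window.
  - The screen's lit corners, seen by the wrist camera from above, were 2–3 mm off my first estimate along the face. I corrected for that, and the remaining error should be a few mm.
  - The plate is parallel to the face within about 1–2 degrees.
  - The arm is still and the finger gap reads 10.7 mm on the 12 mm bar. It read low on the tab too, 12.3 mm on 14 mm.
- **Bystanders:** None of the moves touched them. The timer and jar showed no visible shift in the last pictures. The tape roll and beaker are partly or wholly out of those final views, so I did not re-measure them.

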